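# Key the drive shaft into the camera slider's pulley and hold it down for the clip

## Task

One of the three steel shafts standing in the black rack fits the bore of the silver toothed pulley on the camera slider: take that one, lower its keyed end into the pulley and turn it until the brass key slips into the keyway, then push on until the collar sits on the hub and the spring under the pulley is pressed all the way down. Finish like that, still gripping the shaft and holding it pressed down, so that the retaining clip can be slipped on underneath; leave the other two shafts in the rack and do not shove the tools and small things lying around.

Things in the scene. Friction and masses are not known exactly. Their poses are not given: they have to be found in the camera images.
- shaft_18: bright steel shaft, 18 mm diameter, 108 mm long, about 0.24 kg, upright in one of the rack's three inserts (the only one that fits the pulley). Origin: centre of the lower end (9 mm above the bench in the rack), z up the shaft. Going up: 3.5 mm taper, plain nose, brass key from 34 to 56 mm, dark collar of 28 mm diameter from 60 to 68 mm, plain 18 mm round end to grip from 68 to 108 mm
- shaft_13: look-alike shaft, 13 mm in diameter (too thin), same lengths and collar, key 5 mm wide, standing in another insert; origin at the centre of its lower end. To be left in the rack
- shaft_23: look-alike shaft, 23 mm in diameter (too thick), same lengths and collar, key 8 mm wide, standing in another insert; origin at the centre of its lower end. To be left in the rack
- rack: fixed black tray, 64 (x) x 226 (y) x 16 mm, with three grey 50 mm square inserts 74.5 mm apart in a row along its y, their tops 34 mm above the bench; which shaft stands in which insert changes. Each shaft stands 25 mm deep in its insert's hole, with 1 mm play all round; pull it straight up. Origin: centre of the underside
- hub_top (a point): centre of the bore at the top face of the silver toothed pulley (58 mm diameter over its flanges, 34 mm high, hub 38 mm diameter), 80 mm above the bench with the spring up. z up; -x points to the keyway. Bore 20 mm diameter, right through; keyway 8 mm wide, to 14.5 mm from the axis, right through. The pulley turns stiffly on its axis (about 0.08 N m)
- float (a joint): how far the pulley is pressed down on its spring: 0 = up, 0.005 m = all the way down on its stop. It starts to sink at about 5 N and takes about 12 N at the stop
- slider: fixed camera slider on the bench: dark grey drive block 100 (x) x 92 (y) mm, deck top 40 mm up, pulley at its middle; the hole goes on, 25 mm wide, through the deck into free space. Two black rods run 220 mm to -y with a low carriage (under 42 mm high). Origin: on the bench below the pulley's axis
- pliers: small green-handled pliers, 129 mm long, 10 mm high, lying in front of the drive block; origin at the centre of the underside. Leave alone
- loupe: black eye loupe, 33 mm across, 26 mm high, in front of the slider's rods; origin at the centre of the underside. Leave alone
- parts_dish: round steel dish, 94 mm across, 18 mm high, behind the rack; origin at the centre of the underside. Leave alone
- screwdriver: yellow precision screwdriver, 97 mm long, 10 mm high, in front of the rack; origin at the centre of the underside. Leave alone
- key_18 (a point): middle of the outer face of the 18 mm shaft's brass key: on the shaft's -x side, 12 mm from its axis, 45 mm above its lower end. The key is 6 mm wide, 22 mm long, stands 3 mm proud of the shaft and has round ends. Axes as the shaft's

How it is judged:
On the way, in this order (a step that is already met when the one before it is completed fails the run):
1. the 18 mm shaft is drawn up out of the rack (height (world z) of shaft_18 above 0.055 m and contact force between the fingers and shaft_18 above 2 N), for 0.1 s.
2. its key is in the keyway: lower end more than 42 mm below the hub's top (z of shaft_18 in the frame of hub_top between -0.065 and -0.042 m and horizontal distance between shaft_18 and hub_top below 0.006 m and angle between the x axis of shaft_18 and the x axis of hub_top, either way round below 0.25 rad), for 0.1 s.
At the end, for the whole second after the job is handed in: 18 mm shaft upright and still, key in keyway, lower end within 2 mm of 60 mm below the hub's top; spring pressed at least 4.2 of its 5 mm; fingers gripping the shaft (over 8 N) and it pressing on the slider's pulley (over 6 N); other shafts within 15 mm, small things within 30 mm of their starts (z of shaft_18 in the frame of hub_top below -0.058 m and horizontal distance between shaft_18 and hub_top below 0.005 m and angle between the z axis of shaft_18 and the z axis of hub_top, either way round below 0.06 rad and angle between the x axis of shaft_18 and the x axis of hub_top, either way round below 0.25 rad and value of joint float above 0.0042 m and contact force between the fingers and shaft_18 above 8 N and contact force between shaft_18 and slider above 6 N and linear speed of shaft_18 below 0.01 m/s and distance of each of shaft_13, shaft_23 from where it was at the start of the episode below 0.015 m and distance of each of pliers, loupe, parts_dish, screwdriver from where it was at the start of the episode below 0.03 m); the arm keeps its last pose, push and grip.
It fails at once if another shaft is taken out of the rack (distance of any of shaft_13, shaft_23 from where it was at the start of the episode above 0.02 m).
It fails at once if pliers, loupe, dish or screwdriver is shoved more than 30 mm (distance of any of pliers, loupe, parts_dish, screwdriver from where it was at the start of the episode above 0.03 m).
It also fails if it takes over 42 s, if anything falls off the work surface, if the arm or the gripper's body presses on something with over 40 N, if the wrist force passes 120 N, or if a joint passes its speed limit or range.

## Robot

A 7-joint arm with a two-finger parallel gripper is mounted at the origin on a cart in front of the work surface, level with it; the furniture and walls round the work are solid. World frame = base frame: x ahead of the robot, y to its left, z up, the work surface at z = 0. Lengths are in m, angles in rad, forces in N, time in s.
With the tool pointing down it reaches from about 0.375 to 0.925 m from the base axis. Payload 3.1 kg.
Tool frame: the origin (TCP) lies midway between the tips of the shut fingers; the grasp point (between the pads) lies 19 mm behind it; z points along the fingers, y is the line along which they close (so a half turn about z gives the same grasp; the last joint's range is limited). The gripper opens to 85 mm and grips with 20 to 120 N. Pads are 22 mm wide; open, the fingers measure 114 mm over their backs; the gripper's body (76 mm by 85 mm) begins 54 mm behind the grasp point. The pads swing forward as they close: fully open they stand 13 mm farther back than shut.
Start: joints at [-1.344, 0.383, 0.044, 1.598, -0.018, 1.161, -0.05], TCP at [0.207, 0.616, 0.231] pointing down, gripper open.
Joint ranges: [-2.61, 2.61], [-0.41, 2.15], [-1.48, 1.57], [0, 2.5], [-1.57, 4.71], [0.05, 1.97], [-2.85, 2.85]. Speed limits (rad/s): [2.79, 2.79, 3.14, 3.14, 3.14, 3.14, 3.14].

## Interface

Orientations are given as a unit quaternion [w, x, y, z].
In Python, from station import telemetry, eyes, hand_in gives the robot as it stands.
- The arm moves only by the tool send_rows, never from a script. Its argument "increments" is a list of rows, each an object with "linear": the shift along the tool's x, y, z in a scale on which 1.0 is 60 cm, a list of three; "rotation": the turn, a rotation vector about the tool's x, y, z in shares of pi rad (1.0 is pi rad), a list of three; "claw": the finger opening in cm, from 0 to 8.54. In form: [{"linear": [dx, dy, dz], "rotation": [ax, ay, az], "claw": claw}, ...]. A call has 1 to 12 rows; each row is the pose to reach, as a shift and turn from the pose commanded when the call began, along the tool's axes at that moment; what a row does not reach only later rows make up. A row lasts 1/8 s, in which the tool goes at most 62.5 mm and 10.7 degrees, less where a joint would pass 70% of its speed; a pose out of reach is approached as far as the arm can. Shift and turn numbers lie between -1 and 1, and a call with a number outside is refused. A call with a gripper value outside its range is refused whole. The fingers move at their own pace and stop on an object; "force" is the grip in N (left out, the last holds). Time passes only in rows, so rows that repeat a pose let the fingers close. It gives the time, the measured TCP pose, the force, the opening and the grip force at its end, in the units of the state.
- telemetry.get_obs(): the state, without advancing time (a new reading comes with each control period).
- eyes.capture(name): name is "scene" or "top" or "wrist"; returns a dict with "pixels" (480x640x3 uint8, red, green, blue), "fx", "fy", "cx", "cy" (pixels), "world_from_camera" (4x4, takes a point from camera to world coordinates); the wrist camera has in their place "hand_eye" (4x4, takes a point from camera to tool coordinates, whose origin is the TCP and whose axes are the flange's). Camera axes: x right, y down, z forward; pixel columns grow to the right and rows downward; lengths in m; the calibration is good to about 2 mm. A picture is of the moment at which its call begins: read the wrist's pose just before it. There is no depth.
- hand_in(): hands the job in; it is judged then, once.
Trained networks look in the newest picture that a camera, given by its name, has taken for a name from the list of things; names that differ only in an ending like _2 or _b are one class to them, and where a whole thing is asked for, a point or a joint stands for the part that bears it (a point fixed in the world has none). Each returns a list of dicts, best first, with "conf" (0 to 1); they miss things now and then, are a little off and sometimes report something else, mostly with a low value. They report only what shows in the picture. A call takes as long as a camera call.
- eyes.recognise(camera, target): "pixel" ([column, row] in pixels, amid what is visible of it).
- eyes.pinpoint(camera, target): "pixel" ([column, row] in pixels: a listed point, or the origin of a listed thing).
The state is a dict: "t": time; "q": joint angles; "qvel": joint speeds; "tau": joint torques, N m; "position": TCP position; "ee_rot": TCP orientation; "wrist_force": force on the tool from outside, world axes, zero at the start; "wrist_torque": the same for the moment, N m; "gripper_width": finger opening in m; "finger_force": force on a finger pad.
Only numpy, scipy, OpenCV 4.12 (cv2) and the standard library are available. Lean on these libraries where they do the work, as an engineer would, in place of code of your own. Each camera call takes 0.05 s, during which the arm holds its last target. There are 200 camera calls.

## Working session

There is one attempt and no reset: what is moved stays moved. The work goes in short steps, Python scripts to look and compute and a tool call to move; the robot and the scene stay as the last step left them, time stands still between calls to the robot, and variables do not carry over. Pictures are saved under pics/ and viewed, at most 11 in all, crops included, and the job is handed in when it is done.

Besides the shell and the picture viewer there is one more tool, called after "Call:" by a JSON object that holds its "op" and its "data", one argument or row to a line. send_rows: Moves the arm, as the interface text tells. Its arguments: {"type":"object","properties":{"increments":{"type":"array"},"force":{"type":"number"}},"required":["increments"]}

```bash
mkdir -p pics; ls
cat > h.py <<'E'
import numpy as np, cv2
from scipy.spatial.transform import Rotation as R
from station import telemetry, eyes, hand_in
def tool(o=None):
    o=o or telemetry.get_obs(); w=o['ee_rot']
    T=np.eye(4); T[:3,:3]=R.from_quat([w[1],w[2],w[3],w[0]]).as_matrix(); T[:3,3]=o['position']; return T
def cap(n):
    T=tool(); c=eyes.capture(n)
    c['W']=T@np.array(c['hand_eye']) if n=='wrist' else np.array(c['world_from_camera']); return c
def save(c,f): cv2.imwrite('pics/'+f,cv2.cvtColor(c['pixels'],cv2.COLOR_RGB2BGR))
def ray(c,p):
    d=c['W'][:3,:3]@np.array([(p[0]-c['cx'])/c['fx'],(p[1]-c['cy'])/c['fy'],1]); return c['W'][:3,3],d
def atz(c,p,z):
    o,d=ray(c,p); return o+d*(z-o[2])/d[2]
def proj(c,P):
    q=np.linalg.inv(c['W'])@np.append(P,1); return np.array([c['fx']*q[0]/q[2]+c['cx'],c['fy']*q[1]/q[2]+c['cy']])
E
python3 - <<'E'
from h import *
o=telemetry.get_obs(); print(o['t'],o['position'],o['ee_rot'],o['gripper_width'])
np.set_printoptions(precision=4,suppress=True)
Z=dict(shaft_18=.009,shaft_13=.009,shaft_23=.009,rack=0,hub_top=.08,slider=0,pliers=0,loupe=0,parts_dish=0,screwdriver=0,key_18=.054)
for n in ('scene','top','wrist'):
    c=cap(n); save(c,n+'0.png'); print(n,c['W'][:3,3],c['fx'])
    for k,z in Z.items():
        for d in eyes.pinpoint(n,k)[:2]: print(k,np.round(d['pixel'],1),round(d['conf'],2),atz(c,d['pixel'],z)[:2])
E
```

```text
pics
0.0 [0.20713367 0.615108   0.22986586] [-1.55359503e-04  1.61677854e-01  9.86842703e-01 -1.31441425e-03] 0.08540555455188074
scene [ 0.2021 -0.475   0.7554] 498.88694875727094
shaft_18 [244.  196.1] 0.81 [0.4537 0.2993]
shaft_18 [310.6 207.1] 0.54 [0.5611 0.1952]
shaft_13 [244.  196.1] 0.81 [0.4537 0.2993]
shaft_13 [310.6 207.1] 0.54 [0.5611 0.1952]
shaft_23 [244.  196.1] 0.81 [0.4537 0.2993]
shaft_23 [310.6 207.1] 0.54 [0.5611 0.1952]
rack [277.9 205.1] 0.67 [0.5078 0.245 ]
hub_top [347.  281.2] 0.89 [ 0.4916 -0.0551]
slider [345.2 303.7] 0.56 [ 0.4956 -0.0469]
pliers [347.4 351.5] 0.73 [ 0.4468 -0.1312]
loupe [432.3 345.2] 0.78 [ 0.5778 -0.1956]
parts_dish [277.9 178.1] 0.83 [0.548  0.3234]
key_18 [315.8 196.2] 0.62 [0.5642 0.1769]
top [0.3728 0.0388 1.0532] 495.949144649017
shaft_18 [254.8 233.9] 0.78 [0.5575 0.1862]
shaft_18 [205.1 286.9] 0.61 [0.4468 0.2909]
shaft_13 [254.8 233.9] 0.78 [0.5575 0.1862]
shaft_13 [205.1 286.9] 0.61 [0.4468 0.2909]
shaft_23 [254.8 233.9] 0.78 [0.5575 0.1862]
shaft_23 [205.1 286.9] 0.61 [0.4468 0.2909]
rack [232.8 257.8] 0.87 [0.5083 0.2346]
hub_top [368.2 258.4] 0.61 [ 0.4906 -0.0478]
slider [366.7 261.6] 0.64 [ 0.4935 -0.0515]
pliers [401.  277.6] 0.65 [ 0.4576 -0.1231]
loupe [431.3 222.9] 0.44 [ 0.5744 -0.194 ]
parts_dish [190.2 235.9] 0.73 [0.5579 0.3268]
screwdriver [261.3 264.1] 0.47 [0.4933 0.1737]
key_18 [252.8 225.5] 0.72 [0.5671 0.1839]
key_18 [229.7 260.7] 0.35 [0.4955 0.2309]
wrist [0.1358 0.6386 0.3731] 344.0809086895518
shaft_18 [143.3 448.9] 0.91 [0.4518 0.2846]
shaft_13 [143.3 448.9] 0.91 [0.4518 0.2846]
shaft_23 [143.3 448.9] 0.91 [0.4518 0.2846]
loupe [142.3 447.9] 0.49 [0.4576 0.2754]
```

Run:
```python
from h import *
a=cv2.imread('pics/scene0.png')[130:380,200:500]; b=cv2.imread('pics/top0.png')[180:320,150:470]
cv2.imwrite('pics/a.png',cv2.resize(a,(720,600),interpolation=cv2.INTER_CUBIC)); cv2.imwrite('pics/b.png',cv2.resize(b,(800,350),interpolation=cv2.INTER_CUBIC))
```

```text
(no output)
```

View pics/a.png

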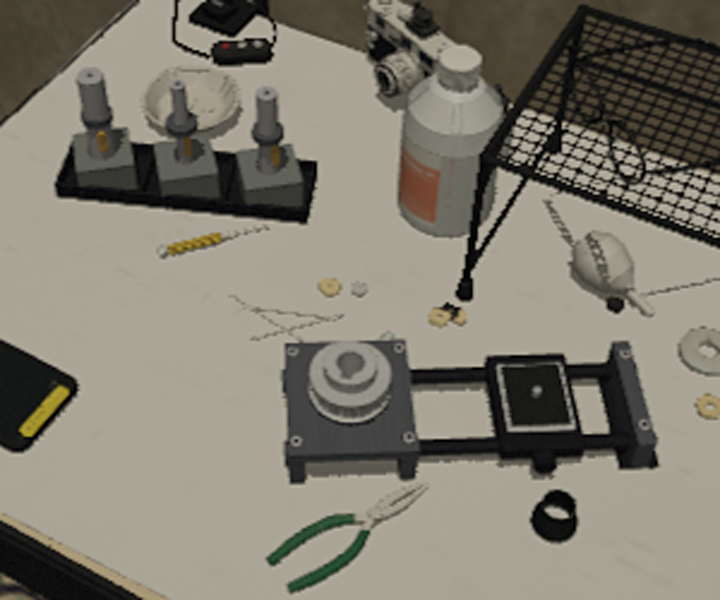

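View pics/b.png

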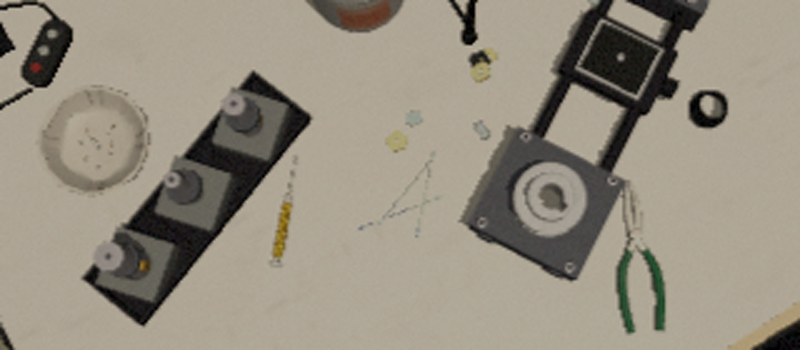

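The scene and top crops show the thickest shaft on the left, the thinnest in the middle, and the 18 mm one at the right end (scene px ≈ (311,197), world ≈ (0.56, 0.187)). The pulley's keyway appears to point along slider -x (world about (-0.44,-0.9)). I'll bring the wrist camera closer.

Units first: shifts go in shares of 60 cm and turns go in shares of pi rad. So -42 cm / 60 = -0.7, -28 cm / 60 = -0.4667, 25 degrees / 180 = 0.1389.

Call:
{"op": "send_rows", "data": {
  "increments": [
    {"linear": [-0.7, -0.4667, 0], "rotation": [0, 0, 0.1389], "claw": 8.5},
    {"linear": [-0.7, -0.4667, 0], "rotation": [0, 0, 0.1389], "claw": 8.5},
    {"linear": [-0.7, -0.4667, 0], "rotation": [0, 0, 0.1389], "claw": 8.5},
    {"linear": [-0.7, -0.4667, 0], "rotation": [0, 0, 0.1389], "claw": 8.5},
    {"linear": [-0.7, -0.4667, 0], "rotation": [0, 0, 0.1389], "claw": 8.5},
    {"linear": [-0.7, -0.4667, 0], "rotation": [0, 0, 0.1389], "claw": 8.5},
    {"linear": [-0.7, -0.4667, 0], "rotation": [0, 0, 0.1389], "claw": 8.5},
    {"linear": [-0.7, -0.4667, 0], "rotation": [0, 0, 0.1389], "claw": 8.5},
    {"linear": [-0.7, -0.4667, 0], "rotation": [0, 0, 0.1389], "claw": 8.5},
    {"linear": [-0.7, -0.4667, 0], "rotation": [0, 0, 0.1389], "claw": 8.5},
    {"linear": [-0.7, -0.4667, 0], "rotation": [0, 0, 0.1389], "claw": 8.5}
  ]
}}

```text
t: 3.18
position: [0.5148, 0.219, 0.2311]
ee_rot: [-0.001, 0.37, 0.929, 0.0]
wrist_force: [0.5, 0.6, 0.2]
gripper_width: 0.0851
finger_force: 0.0
```

Run:
```python
from h import *
np.set_printoptions(precision=4,suppress=True)
o=telemetry.get_obs(); print(o['t'],o['position'],o['q'],o['wrist_force']);print(tool())
c=cap('wrist'); save(c,'w1.png'); print(c['W'],c['fx'],c['cx'],c['cy'])
for k,z in dict(shaft_18=.009,rack=0,hub_top=.08,key_18=.054).items():
  for d in eyes.pinpoint('wrist',k)[:3]: print(k,np.round(d['pixel'],1),round(d['conf'],2),atz(c,d['pixel'],z)[:2])
```

```text
3.175 [0.5148 0.219  0.2311] [-0.817   0.2189  0.3904  1.8345 -0.0939  1.1065  0.4207] [0.4983 0.5895 0.1811]
[[-0.7267  0.6869 -0.0009  0.5148]
 [ 0.6869  0.7267  0.0009  0.219 ]
 [ 0.0013 -0.     -1.      0.2311]
 [ 0.      0.      0.      1.    ]]
[[ 0.6877  0.6939  0.2136  0.46  ]
 [ 0.726  -0.6571 -0.2029  0.2693]
 [-0.0004  0.2946 -0.9556  0.373 ]
 [ 0.      0.      0.      1.    ]] 344.0809086895518 314.58312887909085 239.0609758656261
shaft_18 [324.7 189.3] 0.97 [0.5087 0.2377]
shaft_18 [318. 112.] 0.96 [0.4477 0.2853]
shaft_18 [325.2 253.7] 0.68 [0.562  0.1888]
hub_top [110.9 382. ] 0.98 [ 0.4933 -0.0493]
key_18 [320.8 275. ] 0.77 [0.563  0.1801]
key_18 [108.1 383.4] 0.49 [ 0.4953 -0.0814]
```

View pics/w1.png

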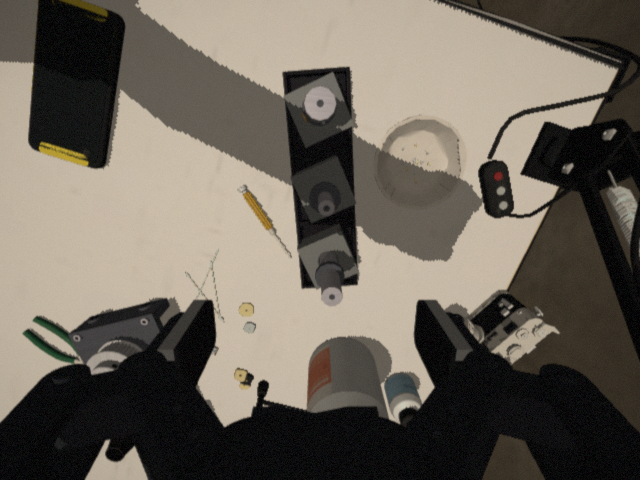

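The wrist view shows the 18 mm shaft's top face at px (332,297), the lowest in the row. The bottle beyond it is around px (345,375).

Run:
```python
from h import *
np.set_printoptions(precision=4,suppress=True)
c=cap('wrist'); g=cv2.cvtColor(c['pixels'],cv2.COLOR_RGB2GRAY)[275:320,310:355]
_,b=cv2.threshold(g,0,255,cv2.THRESH_OTSU); print(g[8:36:2,8:36:2])
T=tool()
for p in [(332,297)]:
  P=atz(c,p,.117); print('top',P, T[:3,:3].T@(P-T[:3,3]))
s=cap('scene')
for p in ((387,226),(420,200),(365,205),(393,150)): print('bottle',p,atz(s,p,0),)
for P in ([.56,.187,.117],[.56,.187,.009]): print(proj(s,P), proj(c,P))
# key dir from scene/top views: residual of key px vs axis px at z .054
for n in ('scene','top'):
  v=s if n=='scene' else cap('top')
  k=eyes.pinpoint(n,'key_18')[0]; h=eyes.pinpoint(n,'hub_top')[0]
  print(n,k['pixel'],[np.round(k['pixel']-proj(v,[.56+.012*np.cos(a),.187+.012*np.sin(a),.054]),1) for a in np.radians([-150,-120,-90,-60,-30,0])],atz(v,h['pixel'],.08))
```

```text
[[ 79  67  69  68  60  68  60  61  58  55  54  49  33  40]
 [ 97  86  71  67  70  77  98 103 104  73  56  56 142 164]
 [128 163  89  74 105 150 147 153 149 146 112  64 151 189]
 [185 184  94 126 150 151 148 150 149 148 148 126 122 188]
 [190 190 102 148 151 150 152 148 149 149 149 149 119 186]
 [190 188 147 153 149 151 123  84 108 141 148 148 138 186]
 [189 189 153 134 148 144  79  67  67 141 148 148 149 186]
 [190 190 156 146 149 151 109  84 107 148 152 150 156 185]
 [188 188 173 153 152 149 148 146 148 149 144 148 185 187]
 [188 191 189 175 149 144 147 146 145 145 146 167 188 188]
 [190 189 188 189 181 161 149 147 148 156 174 184 189 190]
 [190 187 193 192 190 191 182 188 186 187 190 186 186 190]
 [190 191 188 190 189 189 188 190 191 190 189 187 188 189]
 [190 188 187 190 189 187 187 187 190 189 187 187 189 189]]
top [0.5639 0.1897 0.117 ] [-0.0542  0.0131  0.1142]
bottle (387, 226) [0.6741 0.0729 0.    ]
bottle (420, 200) [0.7812 0.0997 0.    ]
bottle (365, 205) [0.6695 0.1484 0.    ]
bottle (393, 150) [0.8331 0.2716 0.    ]
[310.7785 170.3681] [326.3358 295.9346]
[312.0758 209.6177] [323.235  252.2492]
scene [314.2, 192.6] [array([ 5.6, -4.9]), array([ 2.7, -5.5]), array([-0.3, -4.9]), array([-2.4, -3.4]), array([-3.2, -1.4]), array([-2.4,  0.6])] [ 0.4946 -0.0569  0.08  ]
top [253.8, 228.2] [array([-0.4, -5.7]), array([-2.6, -3.5]), array([-3.4, -0.6]), array([-2.6,  2.2]), array([-0.4,  4.3]), array([2.5, 5. ])] [ 0.4871 -0.0469  0.08  ]
```

Scaled: 15 cm / 60 = 0.25, -5.3 cm / 60 = -0.0883.

Call:
{"op": "send_rows", "data": {
  "increments": [
    {"linear": [-0.0883, 0.0208, 0], "rotation": [0, 0, 0], "claw": 8.5},
    {"linear": [-0.0883, 0.0208, 0.0667], "rotation": [0, 0, 0], "claw": 8.5},
    {"linear": [-0.0883, 0.0208, 0.1333], "rotation": [0, 0, 0], "claw": 8.5},
    {"linear": [-0.0883, 0.0208, 0.2], "rotation": [0, 0, 0], "claw": 7},
    {"linear": [-0.0883, 0.0208, 0.25], "rotation": [0, 0, 0], "claw": 5},
    {"linear": [-0.0883, 0.0208, 0.25], "rotation": [0, 0, 0], "claw": 4},
    {"linear": [-0.0883, 0.0208, 0.25], "rotation": [0, 0, 0], "claw": 3}
  ],
  "force": 60
}}

```text
t: 4.65
position: [0.5642, 0.1894, 0.0825]
ee_rot: [0.001, 0.371, 0.928, 0.001]
wrist_force: [0.2, -0.6, 0.0]
gripper_width: 0.0302
finger_force: 0.0
```

Run:
```python
from h import *
np.set_printoptions(precision=4,suppress=True)
o=telemetry.get_obs(); print(o['t'],o['q'],o['wrist_force'])
c=cap('wrist'); save(c,'w2.png')
```

```text
4.65 [-0.698   0.4733  0.3743  1.8613 -0.2244  0.8461  0.5978] [ 0.2004 -0.6424  0.034 ]
```

View pics/w2.png

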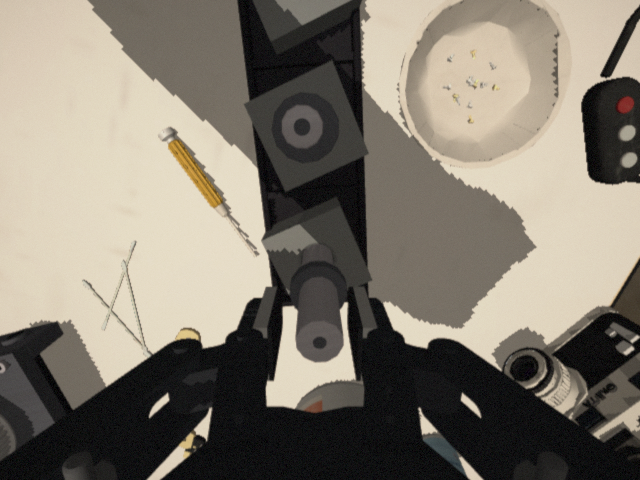

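The shaft stands centred between the pads (top face at px (320,342)), so I can close on it.

Call:
{"op": "send_rows", "data": {
  "increments": [
    {"linear": [0, 0, 0], "rotation": [0, 0, 0], "claw": 1.5},
    {"linear": [0, 0, 0], "rotation": [0, 0, 0], "claw": 1},
    {"linear": [0, 0, 0], "rotation": [0, 0, 0], "claw": 1},
    {"linear": [0, 0, 0], "rotation": [0, 0, 0], "claw": 1}
  ],
  "force": 60
}}

```text
t: 5.2
position: [0.565, 0.1899, 0.0834]
ee_rot: [0.001, 0.371, 0.928, 0.002]
wrist_force: [-0.4, -0.4, 5.8]
gripper_width: 0.0164
finger_force: 58.5
```

Run:
```python
from h import *
np.set_printoptions(precision=4,suppress=True)
o=telemetry.get_obs(); print(o['t'],o['position'],o['wrist_force'],o['gripper_width'],o['finger_force'])
c=cap('wrist'); T=tool(); H=np.array(c['hand_eye']); print(H)
P=atz(c,(320,342),.117); print(P,T[:3,:3].T@(P-T[:3,3]))
cv2.imwrite('pics/w3.png',cv2.cvtColor(cv2.resize(c['pixels'][230:400,230:410],None,fx=3,fy=3),cv2.COLOR_RGB2BGR))
```

```text
5.2 [0.565  0.1899 0.0834] [-0.4289 -0.4052  5.8027] 0.01640501320057564 58.47464919090271
[[-0.0011 -0.9552 -0.2958  0.0745]
 [ 1.     -0.0009 -0.0007 -0.0012]
 [ 0.0004 -0.2958  0.9552 -0.1419]
 [ 0.      0.      0.      1.    ]]
[0.5639 0.1916 0.117 ] [ 0.0019  0.0007 -0.0336]
```

View pics/w3.png

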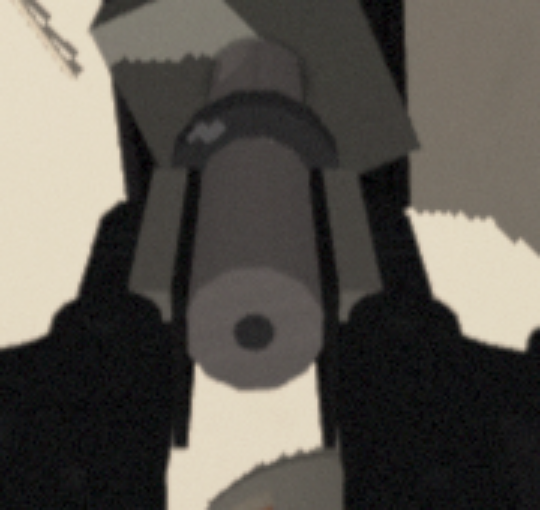

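Scaled: -12 cm / 60 = -0.2, -9 cm / 60 = -0.15.

Call:
{"op": "send_rows", "data": {
  "increments": [
    {"linear": [0, 0, -0.05], "rotation": [0, 0, 0], "claw": 1},
    {"linear": [0, 0, -0.1], "rotation": [0, 0, 0], "claw": 1},
    {"linear": [0, 0, -0.15], "rotation": [0, 0, 0], "claw": 1},
    {"linear": [0, 0, -0.2], "rotation": [0, 0, 0], "claw": 1},
    {"linear": [0, 0, -0.2], "rotation": [0, 0, 0], "claw": 1}
  ],
  "force": 60
}}

```text
t: 5.88
position: [0.5645, 0.1895, 0.2033]
ee_rot: [0.002, 0.371, 0.928, 0.002]
wrist_force: [-0.2, 0.4, -2.6]
gripper_width: 0.0164
finger_force: 60.0
```

Run:
```python
from h import *
np.set_printoptions(precision=4,suppress=True)
o=telemetry.get_obs(); print(o['t'],o['position'],o['wrist_force'],o['gripper_width'],o['finger_force'],o['q'])
T=tool(); print(T[:3,:3])
s=cap('scene'); 
b=T[:3,3]-np.array([0,0,.0744]); 
for z in (0,.045,.108): print(z,proj(s,b+[0,0,z]))
for n,off in(('shaft_18',b),('key_18',b+[0,0,.045])):
  print(n,[(np.round(d['pixel'],1),round(d['conf'],2)) for d in eyes.pinpoint('scene',n)[:4]])
for a in range(-180,180,30): print(a, np.round(proj(s,b+[.012*np.cos(np.radians(a)),.012*np.sin(np.radians(a)),.045]),1))
u,v=proj(s,b+[0,0,.05]).astype(int)
cv2.imwrite('pics/s4.png',cv2.cvtColor(cv2.resize(s['pixels'][v-40:v+40,u-40:u+40],None,fx=7,fy=7,interpolation=cv2.INTER_CUBIC),cv2.COLOR_RGB2BGR));print(u,v)
```

```text
5.875 [0.5645 0.1895 0.2033] [-0.1735  0.4364 -2.6208] 0.0164452549854785 59.97422933578491 [-0.7418  0.3194  0.4195  1.7816 -0.1473  1.0665  0.5393]
[[-0.724   0.6898  0.0043]
 [ 0.6898  0.724   0.0021]
 [-0.0016  0.0045 -1.    ]]
0 [312.0196 164.1535]
0.045 [311.4541 145.4698]
0.108 [310.5904 116.932 ]
shaft_18 [(array([246.4, 198.4]), 0.81), (array([312.3, 164.1]), 0.8), (array([279.1, 206. ]), 0.55)]
key_18 [(array([316.4, 145.4]), 0.8)]
-180 [305.9 147.5]
-150 [308.2 149. ]
-120 [311.4 149.5]
-90 [314.6 148.9]
-60 [317.  147.4]
-30 [317.8 145.4]
0 [317.  143.4]
30 [314.7 142. ]
60 [311.5 141.5]
90 [308.3 142.1]
120 [306.  143.6]
150 [305.1 145.5]
311 143
```

View pics/s4.png

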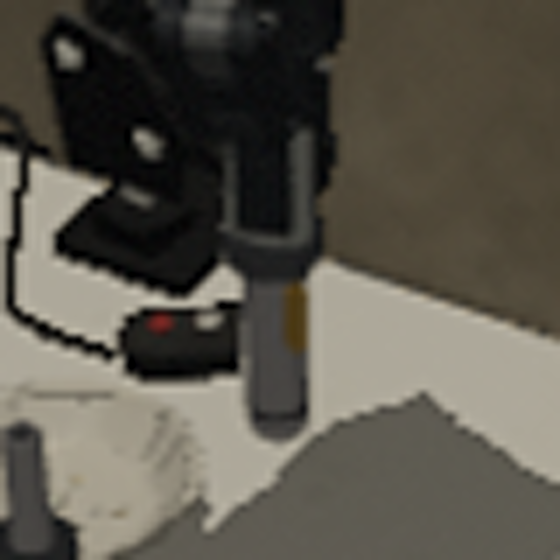

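In the scene crop the brass key sits right of the shaft axis (crop x 296 vs 277), which puts it at about -92° in world. Step 1 is met. Next I'll go near the pulley, offset 5 cm, to see the keyway.

Scaled: -24.3 cm / 60 = -0.405, -15.8 cm / 60 = -0.2633, 24 degrees / 180 = 0.1333.

Call:
{"op": "send_rows", "data": {
  "increments": [
    {"linear": [-0.2633, -0.405, 0], "rotation": [0, 0, 0.1333], "claw": 1},
    {"linear": [-0.2633, -0.405, 0], "rotation": [0, 0, 0.1333], "claw": 1},
    {"linear": [-0.2633, -0.405, 0], "rotation": [0, 0, 0.1333], "claw": 1},
    {"linear": [-0.2633, -0.405, 0], "rotation": [0, 0, 0.1333], "claw": 1},
    {"linear": [-0.2633, -0.405, 0], "rotation": [0, 0, 0.1333], "claw": 1},
    {"linear": [-0.2633, -0.405, 0], "rotation": [0, 0, 0.1333], "claw": 1},
    {"linear": [-0.2633, -0.405, 0], "rotation": [0, 0, 0.1333], "claw": 1}
  ],
  "force": 60
}}

```text
t: 6.9
position: [0.5089, -0.0949, 0.1998]
ee_rot: [-0.001, 0.556, 0.831, -0.001]
wrist_force: [-0.5, -0.6, -4.0]
gripper_width: 0.0165
finger_force: 59.7
```

Run:
```python
from h import *
np.set_printoptions(precision=4,suppress=True)
o=telemetry.get_obs(); print(o['t'],o['position'],o['wrist_force'],o['gripper_width'],o['q'])
T=tool(); print(T[:3,:3])
c=cap('wrist'); save(c,'w5f.png'); b=T[:3,3]-np.array([0,0,.0744])
for d in eyes.pinpoint('wrist','hub_top')[:2]: p=d['pixel'];print(p,d['conf'],atz(c,p,.08))
for n in('scene','top'):
  v=cap(n)
  for k,z in(('hub_top',.08),('key_18',b[2]+.045),('shaft_18',b[2])):
    for d in eyes.pinpoint(n,k)[:3]:print(n,k,np.round(d['pixel'],1),round(d['conf'],2),atz(v,d['pixel'],z))
  print(n,proj(v,b+[0,0,.045]))
u,w=proj(c,[.492,-.05,.08]).astype(int);print(u,w)
w=max(w,60)
cv2.imwrite('pics/w5.png',cv2.cvtColor(cv2.resize(c['pixels'][w-60:w+80,u-80:u+80],None,fx=4.2,fy=4.2,interpolation=cv2.INTER_CUBIC),cv2.COLOR_RGB2BGR))
```

```text
6.9 [ 0.5089 -0.0949  0.1998] [-0.5177 -0.5582 -4.0246] 0.01649400395441634 [-0.4775  0.1871  0.6473  1.9686 -0.1314  1.0299  0.6205]
[[-0.381   0.9246 -0.0028]
 [ 0.9246  0.381   0.0006]
 [ 0.0017 -0.0023 -1.    ]]
[316.0, 174.9] 0.72 [ 0.4922 -0.0544  0.08  ]
[302.5, 289.1] 0.51 [ 0.5177 -0.1458  0.08  ]
scene hub_top [345.9 278.3] 0.95 [ 0.4933 -0.049   0.08  ]
scene key_18 [374.6 261.6] 0.85 [ 0.5085 -0.1015  0.1704]
scene shaft_18 [242.1 196.6] 0.78 [0.4109 0.1791 0.1254]
scene shaft_18 [371.  274.2] 0.69 [ 0.5124 -0.0912  0.1254]
scene shaft_18 [275.2 207.8] 0.53 [0.4497 0.1218 0.1254]
scene [372.3842 258.6025]
top hub_top [369.7 259. ] 0.84 [ 0.4894 -0.0508  0.08  ]
top key_18 [400.9 243.6] 0.45 [ 0.5051 -0.0996  0.1704]
top shaft_18 [393.1 246.3] 0.6 [ 0.5071 -0.0917  0.1254]
top shaft_18 [229.6 257.4] 0.54 [0.493  0.2174 0.1254]
top [398.2199 241.5777]
317 169
```

View pics/w5.png

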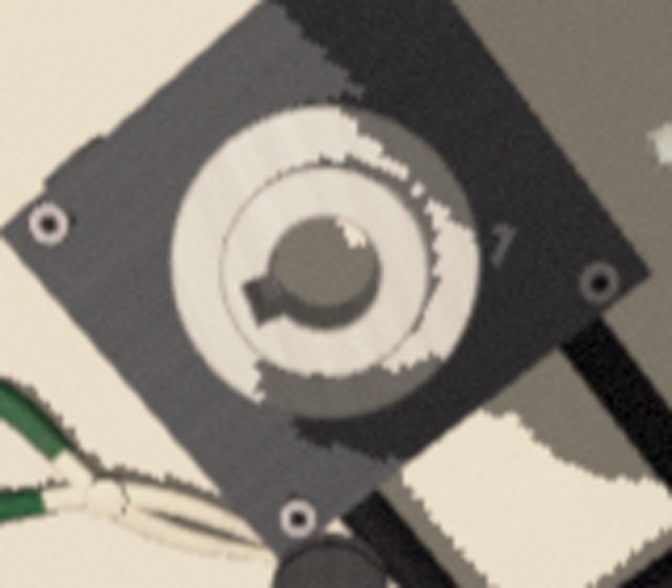

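The keyway shows clearly. The bore centre is at crop (325,271), full-frame px (314.5,173.5), and the keyway's outer end is at crop about (255,301).

Run:
```python
from h import *
np.set_printoptions(precision=4,suppress=True)
T=tool(); c=cap('wrist'); f=lambda x,y:(237+x/4.2,109+y/4.2)
P=atz(c,f(325.5,271),.08)
for q in((255,301),(264,299)):
  K=atz(c,f(*q),.08); d=K-P; print('hub',P,'keyway',np.degrees(np.arctan2(d[1],d[0])),np.linalg.norm(d))
# slider square edges via deck screws z .04
S=[atz(c,f(*q),.042) for q in((48,224),(298,519),(599,283))]; print(np.round(S,4))
e=S[2]-S[1]; print('edge ang',np.degrees(np.arctan2(e[1],e[0])),np.linalg.norm(e))
e=S[0]-S[1]; print('edge ang',np.degrees(np.arctan2(e[1],e[0])),np.linalg.norm(e), (S[0]+S[2])/2)
print('hub in tool',T[:3,:3].T@(P-T[:3,3]))
b=T[:3,3]-np.array([0,0,.0744])
for n in('scene',):
  v=cap(n); u,w=proj(v,b+[0,0,.04]).astype(int); print(u,w,proj(v,b+[0,0,.045])-proj(v,b))
  cv2.imwrite('pics/s5.png',cv2.cvtColor(cv2.resize(v['pixels'][w-40:w+40,u-40:u+40],None,fx=7,fy=7,interpolation=cv2.INTER_CUBIC),cv2.COLOR_RGB2BGR))
  print('cam->', np.degrees(np.arctan2(*(b-v['W'][:3,3])[[1,0]])), [np.round(proj(v,b+[.012*np.cos(np.radians(a)),.012*np.sin(np.radians(a)),.045])-proj(v,b+[0,0,.045]),2) for a in(-130,-120,-110,-100)])
```

```text
hub [ 0.4923 -0.0547  0.08  ] keyway -134.81511111466736 0.013853641834375778
hub [ 0.4923 -0.0547  0.08  ] keyway -133.39854729241878 0.012210906999807553
[[ 0.4379 -0.0714  0.042 ]
 [ 0.5086 -0.1101  0.042 ]
 [ 0.5471 -0.0394  0.042 ]]
edge ang 61.45717926258024 0.0804593752919037
edge ang 151.3268747037068 0.08057955487836886 [ 0.4925 -0.0554  0.042 ]
hub in tool [ 0.0445 -0.0009  0.1213]
373 260 [  1.9407 -18.1194]
cam-> 50.94334090002935 [array([-0.78,  6.07]), array([0.61, 6.15]), array([1.99, 6.04]), array([3.3 , 5.74])]
```

View pics/s5.png

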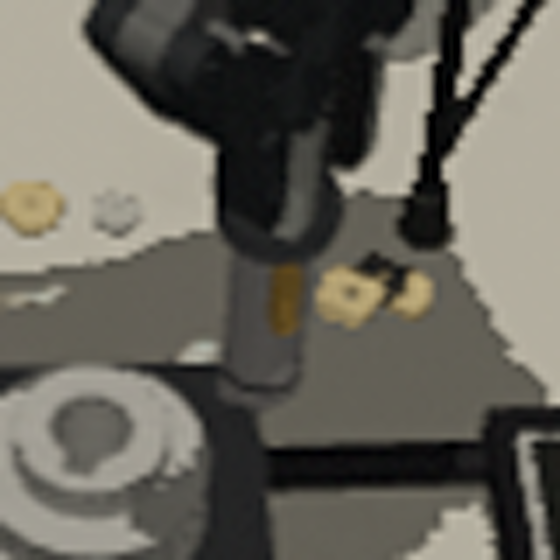

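The pulley's keyway points to about -134° and the key now to about -112°, so I'll turn 22° while moving over the bore, stopping about 5 mm above it.

Scaled: 4.4 cm / 60 = 0.0733, 3.8 cm / 60 = 0.0633, 22 degrees / 180 = 0.1222.

Call:
{"op": "send_rows", "data": {
  "increments": [
    {"linear": [0.0367, -0.0017, 0], "rotation": [0, 0, 0.0556], "claw": 1},
    {"linear": [0.0733, -0.0033, 0], "rotation": [0, 0, 0.1111], "claw": 1},
    {"linear": [0.0733, -0.0033, 0.0333], "rotation": [0, 0, 0.1222], "claw": 1},
    {"linear": [0.0733, -0.0033, 0.0633], "rotation": [0, 0, 0.1222], "claw": 1},
    {"linear": [0.0733, -0.0033, 0.0633], "rotation": [0, 0, 0.1222], "claw": 1}
  ],
  "force": 60
}}

```text
t: 8.12
position: [0.4898, -0.0558, 0.1621]
ee_rot: [-0.001, 0.705, 0.71, -0.001]
wrist_force: [0.2, 0.7, -2.4]
gripper_width: 0.0166
finger_force: 59.7
```

Run:
```python
from h import *
np.set_printoptions(precision=4,suppress=True)
o=telemetry.get_obs(); print(o['t'],o['position'],o['wrist_force'],o['gripper_width'],o['q'])
T=tool(); print(T[:3,:3]); b=T[:3,3]-np.array([0,0,.0744])
v=cap('scene'); u,w=proj(v,b+[0,0,.02]).astype(int);print(u,w)
A=cv2.resize(v['pixels'][w-40:w+40,u-40:u+40],None,fx=7,fy=7,interpolation=cv2.INTER_CUBIC)
cv2.imwrite('pics/s6.png',cv2.cvtColor(A,cv2.COLOR_RGB2BGR)); print([np.round(proj(v,[.4923+dx,-.0547+dy,.08]),1) for dx,dy in((0,0),(.01,0),(0,.01))])
for n in('scene','top'):
  if n=='top': v=cap(n)
  for k,z in(('hub_top',.08),('key_18',b[2]+.045),('shaft_18',b[2])):
    for d in eyes.pinpoint(n,k)[:3]:
      P=atz(v,d['pixel'],z)
      if abs(P[1]+.05)<.04: print(n,k,np.round(d['pixel'],1),round(d['conf'],2),P)
```

```text
8.125 [ 0.4898 -0.0558  0.1621] [ 0.1566  0.715  -2.4407] 0.01658175151905668 [-0.5712  0.1909  0.662   2.0574 -0.1438  0.9415  0.1742]
[[-0.0068  1.     -0.0036]
 [ 1.      0.0068 -0.0005]
 [-0.0005 -0.0036 -1.    ]]
346 271
[array([347.2, 280.9]), array([352.2, 278.4]), array([344.1, 276.8])]
scene hub_top [348.6 281.3] 0.75 [ 0.4938 -0.0567  0.08  ]
scene hub_top [343.6 264. ] 0.25 [ 0.5065 -0.0205  0.08  ]
scene key_18 [346.9 265.8] 0.94 [ 0.4853 -0.0618  0.1327]
scene shaft_18 [346.1 278.7] 0.94 [ 0.4898 -0.0547  0.0877]
top hub_top [368.8 259.3] 0.56 [ 0.4888 -0.049   0.08  ]
```

View pics/s6.png

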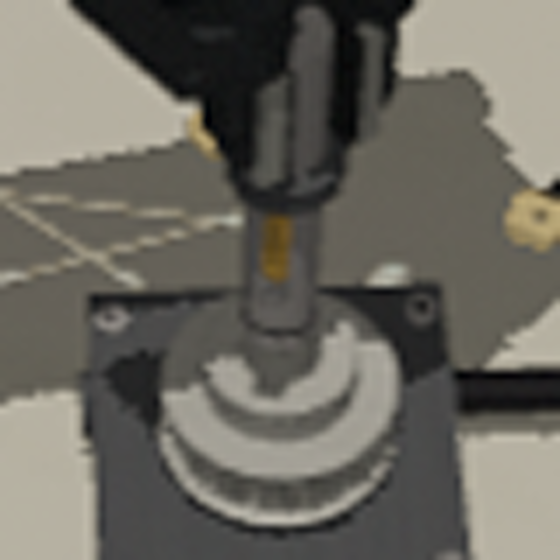

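The shaft's nose hangs just above the bore with the key at about -130°, roughly 2 mm short in world +x (tool y). I'll correct that and lower the nose.

Scaled: 1.2 cm / 60 = 0.02, 1 cm / 60 = 0.0167, 3 degrees / 180 = 0.0167.

Call:
{"op": "send_rows", "data": {
  "increments": [
    {"linear": [0, 0.0033, 0], "rotation": [0, 0, 0.0167], "claw": 1},
    {"linear": [0, 0.0033, 0.0067], "rotation": [0, 0, 0.0167], "claw": 1},
    {"linear": [0, 0.0033, 0.0133], "rotation": [0, 0, 0.0167], "claw": 1},
    {"linear": [0, 0.0033, 0.0167], "rotation": [0, 0, 0.0167], "claw": 1},
    {"linear": [0, 0.0033, 0.02], "rotation": [0, 0, 0.0167], "claw": 1},
    {"linear": [0, 0.0033, 0.02], "rotation": [0, 0, 0.0167], "claw": 1}
  ],
  "force": 60
}}

```text
t: 9.28
position: [0.4926, -0.0559, 0.151]
ee_rot: [-0.001, 0.723, 0.691, -0.001]
wrist_force: [-1.8, -0.1, -1.7]
gripper_width: 0.0165
finger_force: 59.9
```

Call:
{"op": "send_rows", "data": {
  "increments": [
    {"linear": [0, 0, 0.0067], "rotation": [0, 0, 0], "claw": 1},
    {"linear": [0, 0, 0.0133], "rotation": [0, 0, 0], "claw": 1},
    {"linear": [0, 0, 0.0133], "rotation": [0, 0, 0], "claw": 1}
  ],
  "force": 60
}}

```text
t: 9.65
position: [0.4934, -0.0561, 0.1448]
ee_rot: [-0.001, 0.723, 0.691, 0.0]
wrist_force: [-6.3, 1.1, 11.3]
gripper_width: 0.0165
finger_force: 61.4
```

Scaled: -0.6 cm / 60 = -0.01, -0.15 cm / 60 = -0.0025.

Call:
{"op": "send_rows", "data": {
  "increments": [
    {"linear": [0, 0, -0.01], "rotation": [0, 0, 0], "claw": 1},
    {"linear": [0, -0.0025, -0.01], "rotation": [0, 0, 0], "claw": 1},
    {"linear": [0, -0.0025, 0], "rotation": [0, 0, 0], "claw": 1},
    {"linear": [0, -0.0025, 0.0033], "rotation": [0, 0, 0], "claw": 1},
    {"linear": [0, -0.0025, 0.0033], "rotation": [0, 0, 0], "claw": 1}
  ],
  "force": 60
}}

```text
t: 10.28
position: [0.4915, -0.0557, 0.1403]
ee_rot: [0.0, 0.723, 0.691, -0.0]
wrist_force: [-0.9, -0.8, -3.3]
gripper_width: 0.0166
finger_force: 59.8
```

Run:
```python
from h import *
np.set_printoptions(precision=4,suppress=True)
o=telemetry.get_obs(); print(o['t'],o['position'],o['wrist_force'],o['wrist_torque'],o['gripper_width'])
T=tool(); print(T[:3,:3])
v=cap('scene'); u,w=346,266
A=cv2.resize(v['pixels'][w-40:w+40,u-40:u+40],None,fx=7,fy=7,interpolation=cv2.INTER_CUBIC)
cv2.imwrite('pics/s7.png',cv2.cvtColor(A,cv2.COLOR_RGB2BGR))
```

```text
10.275 [ 0.4915 -0.0557  0.1403] [-0.8776 -0.764  -3.3253] [-0.0894  0.1483  0.0489] 0.016618143723323035
[[ 0.0453  0.999  -0.0001]
 [ 0.999  -0.0453 -0.0006]
 [-0.0006 -0.0001 -1.    ]]
```

It's in the bore now with no load (view not needed). I'll go down to where the key meets the hub.

Call:
{"op": "send_rows", "data": {
  "increments": [
    {"linear": [0, 0, 0.01], "rotation": [0, 0, 0], "claw": 1},
    {"linear": [0, 0, 0.02], "rotation": [0, 0, 0], "claw": 1},
    {"linear": [0, 0, 0.0283], "rotation": [0, 0, 0], "claw": 1},
    {"linear": [0, 0, 0.0283], "rotation": [0, 0, 0], "claw": 1}
  ],
  "force": 60
}}

```text
t: 10.82
position: [0.4916, -0.0557, 0.1237]
ee_rot: [-0.0, 0.723, 0.691, -0.0]
wrist_force: [-1.2, -0.3, -2.4]
gripper_width: 0.0166
finger_force: 59.8
```

Run:
```python
from h import *
np.set_printoptions(precision=4,suppress=True)
o=telemetry.get_obs(); print(o['t'],o['position'],o['wrist_force'],o['wrist_torque'],o['q'])
v=cap('scene'); u,w=346,266
A=cv2.resize(v['pixels'][w-30:w+30,u-30:u+30],None,fx=9,fy=9,interpolation=cv2.INTER_CUBIC)
cv2.imwrite('pics/s7.png',cv2.cvtColor(A,cv2.COLOR_RGB2BGR))
```

```text
10.825 [ 0.4916 -0.0557  0.1237] [-1.2488 -0.2628 -2.4456] [-0.0813  0.2093 -0.0295] [-0.5493  0.2614  0.6498  2.0838 -0.2075  0.8593  0.1752]
```

View pics/s7.png

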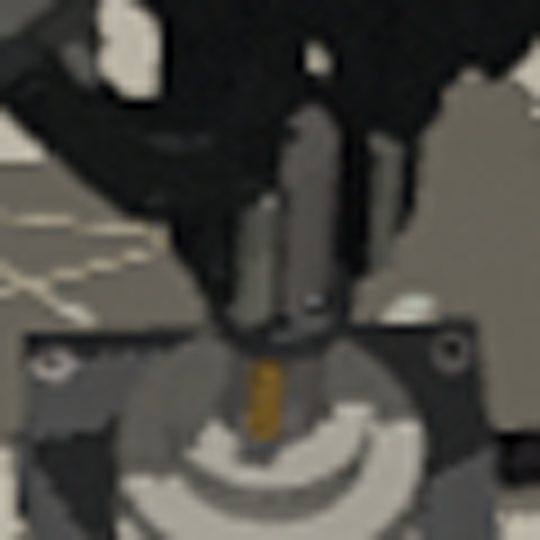

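The key (crop x≈266) stands right above the keyway notch (≈(258,452)), nearly aligned. I'll lower gently.

Scaled: 0.8 cm / 60 = 0.0133, 0.4 cm / 60 = 0.0067.

Call:
{"op": "send_rows", "data": {
  "increments": [
    {"linear": [0, 0, 0.0067], "rotation": [0, 0, 0], "claw": 1},
    {"linear": [0, 0, 0.0133], "rotation": [0, 0, 0], "claw": 1},
    {"linear": [0, 0, 0.0133], "rotation": [0, 0, 0], "claw": 1}
  ],
  "force": 60
}}

```text
t: 11.25
position: [0.4916, -0.0558, 0.1158]
ee_rot: [-0.0, 0.723, 0.691, -0.0]
wrist_force: [-1.9, 0.1, -2.8]
gripper_width: 0.0162
finger_force: 59.8
```

Scaled: 0.8 cm / 60 = 0.0133, 0.4 cm / 60 = 0.0067.

Call:
{"op": "send_rows", "data": {
  "increments": [
    {"linear": [0, 0, 0.0067], "rotation": [0, 0, 0], "claw": 1},
    {"linear": [0, 0, 0.0133], "rotation": [0, 0, 0], "claw": 1},
    {"linear": [0, 0, 0.0133], "rotation": [0, 0, 0], "claw": 1}
  ],
  "force": 60
}}

```text
t: 11.62
position: [0.4916, -0.0558, 0.1078]
ee_rot: [-0.0, 0.723, 0.691, -0.0]
wrist_force: [-1.0, -0.6, -2.5]
gripper_width: 0.0165
finger_force: 59.8
```

Key is in. I'll push down to the collar.

Scaled: 1.8 cm / 60 = 0.03, 1.6 cm / 60 = 0.0267.

Call:
{"op": "send_rows", "data": {
  "increments": [
    {"linear": [0, 0, 0.0083], "rotation": [0, 0, 0], "claw": 1},
    {"linear": [0, 0, 0.0167], "rotation": [0, 0, 0], "claw": 1},
    {"linear": [0, 0, 0.0233], "rotation": [0, 0, 0], "claw": 1},
    {"linear": [0, 0, 0.0267], "rotation": [0, 0, 0], "claw": 1},
    {"linear": [0, 0, 0.03], "rotation": [0, 0, 0], "claw": 1},
    {"linear": [0, 0, 0.03], "rotation": [0, 0, 0], "claw": 1}
  ],
  "force": 80
}}

```text
t: 12.38
position: [0.4918, -0.0559, 0.0909]
ee_rot: [-0.0, 0.723, 0.691, -0.0]
wrist_force: [-5.0, 0.0, 6.7]
gripper_width: 0.0156
finger_force: 78.7
```

Scaled: 0.3 cm / 60 = 0.005, -0.05 cm / 60 = -0.0008.

Call:
{"op": "send_rows", "data": {
  "increments": [
    {"linear": [0, -0.0008, 0.0025], "rotation": [0, 0, 0], "claw": 1},
    {"linear": [0, -0.0008, 0.005], "rotation": [0, 0, 0], "claw": 1},
    {"linear": [0, -0.0008, 0.005], "rotation": [0, 0, 0], "claw": 1},
    {"linear": [0, -0.0008, 0.005], "rotation": [0, 0, 0], "claw": 1}
  ],
  "force": 80
}}

```text
t: 12.88
position: [0.492, -0.0558, 0.0893]
ee_rot: [-0.001, 0.723, 0.691, 0.001]
wrist_force: [-6.6, 0.7, 15.2]
gripper_width: 0.016
finger_force: 79.9
```

Scaled: 0.3 cm / 60 = 0.005.

Call:
{"op": "send_rows", "data": {
  "increments": [
    {"linear": [0, 0, 0.005], "rotation": [0, 0, 0], "claw": 1},
    {"linear": [0, 0, 0.005], "rotation": [0, 0, 0], "claw": 1},
    {"linear": [0, 0, 0.005], "rotation": [0, 0, 0], "claw": 1},
    {"linear": [0, 0, 0.005], "rotation": [0, 0, 0], "claw": 1}
  ],
  "force": 80
}}

```text
t: 13.38
position: [0.4924, -0.0559, 0.0889]
ee_rot: [-0.002, 0.723, 0.691, 0.001]
wrist_force: [-13.6, 1.0, 34.7]
gripper_width: 0.0163
finger_force: 82.6
```

Run:
```python
from h import *
np.set_printoptions(precision=4,suppress=True)
o=telemetry.get_obs(); print(o['t'],o['position'],o['wrist_force'],o['wrist_torque'],o['qvel']);print(tool()[:3,:3])
v=cap('scene'); u,w=346,270
A=cv2.resize(v['pixels'][w-30:w+30,u-30:u+30],None,fx=9,fy=9,interpolation=cv2.INTER_CUBIC)
cv2.imwrite('pics/s8.png',cv2.cvtColor(A,cv2.COLOR_RGB2BGR))
```

```text
13.375 [ 0.4924 -0.0559  0.0889] [-13.5758   0.9541  34.6953] [0.2595 3.3842 0.0755] [ 0.0002 -0.     -0.001  -0.0002  0.0004  0.0003 -0.0001]
[[ 0.0461  0.9989 -0.0007]
 [ 0.9989 -0.0461  0.004 ]
 [ 0.0039 -0.0009 -1.    ]]
```

View pics/s8.png

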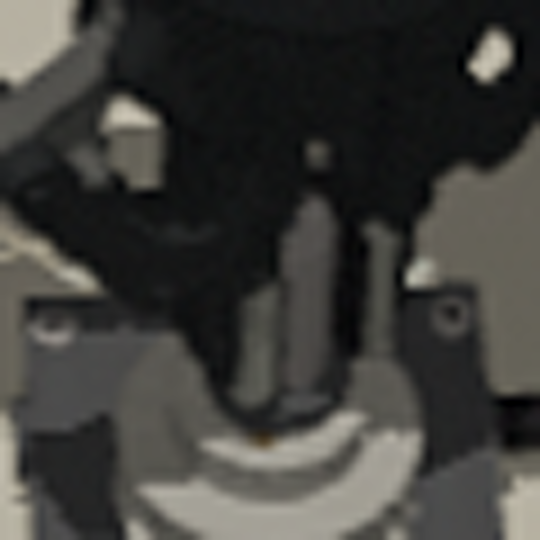

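The force rises steeply (35 N) with almost no travel, at exactly the height expected for full compression, so the collar is seated on the hub and the spring is on its stop. I'll ease the side load and bring the push down a bit.

Scaled: -0.1 cm / 60 = -0.0017.

Call:
{"op": "send_rows", "data": {
  "increments": [
    {"linear": [0, -0.0017, -0.0017], "rotation": [0, 0, 0], "claw": 1},
    {"linear": [0, -0.0017, -0.0017], "rotation": [0, 0, 0], "claw": 1},
    {"linear": [0, -0.0017, -0.0017], "rotation": [0, 0, 0], "claw": 1},
    {"linear": [0, -0.0017, -0.0017], "rotation": [0, 0, 0], "claw": 1},
    {"linear": [0, -0.0017, -0.0017], "rotation": [0, 0, 0], "claw": 1},
    {"linear": [0, -0.0017, -0.0017], "rotation": [0, 0, 0], "claw": 1}
  ],
  "force": 80
}}

```text
t: 14.18
position: [0.4921, -0.0559, 0.0891]
ee_rot: [-0.0, 0.723, 0.691, 0.002]
wrist_force: [-9.2, 0.1, 25.4]
gripper_width: 0.0157
finger_force: 80.6
```

Stable: 28 N net push, 80 N grip, upright. Handing in.

```bash
python3 -c "
from station import hand_in
print(hand_in())"
```

```text
the job is handed in; nothing more can be done
None
```

I took the 18 mm shaft from the rack, put its key in the pulley's keyway, and handed in at about 14 s, still gripped (80 N) and pressed down at about 28 N; height and force readings put the collar on the hub with the spring on its stop, and the hand-in returned no verdict.

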